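Lift the drill plate off its locating pins

ROBOT

A 6-joint arm with a two-finger parallel gripper is mounted at the origin on the work surface. World frame = base frame: x ahead of the robot, y to its left, z up, the work surface at z = 0. Lengths are in mm, angles in rad, forces in N, time in s.
With the tool pointing down it reaches from about 350 to 1000 mm from the base axis. Payload 7.1 kg.
Tool frame: the origin (TCP) lies at the very end of the fingers, on their centre line; the grasp point (between the pads) lies 19 mm behind it; z points along the fingers, y is the direction in which the jaws open and shut (so a half turn about z gives the same grasp; the last joint's range is limited). The gripper opens to 85 mm and grips with 20 to 120 N. Pads are 22 mm wide; open, the fingers measure 114 mm over their backs; the gripper's body (76 mm by 85 mm) begins 54 mm behind the grasp point. The pads swing forward as they close: fully open they stand 13 mm farther back than shut.
Start: joints at [1.318, 0.423, 1.63, -0, 1.089, -0.019], TCP at [144.766, 607.987, 231.319] pointing down, gripper open.
Joint ranges: [-3, 3], [-0.9, 2.11], [0.09, 2.58], [-1.31, 4.45], [0.11, 2.69], [-2.54, 2.54]. Speed limits (rad/s): [2.39, 2.39, 3.01, 3.14, 3.14, 3.14].

INTERFACE

Orientations are given as [roll, pitch, yaw] about the fixed x, y, z axes, in that order (R = Rz(yaw) Ry(pitch) Rx(roll)).
In Python, from plant import * gives the robot as it stands. The module is installed in compiled form; this text tells all that it offers.
- The arm moves only by the shell command python3 -m crank 'ROWS' [FORCE]. ROWS is JSON, a list of rows, each a list of 7 numbers: the turn, a rotation vector about the tool's x, y, z in rad, then the shift along the tool's x, y, z in mm, then the opening, from -1 (shut) to 1 (fully open). In form: [[ax, ay, az, x, y, z, grip], ...]. A call has 1 to 10 rows; each row is the pose to reach, as a shift and turn from the pose commanded when the call began, along the tool's axes at that moment; what a row does not reach only later rows make up. A row lasts 1/12 s, in which the tool goes at most 41.7 mm and 7.16 degrees, less where a joint would pass 70% of its speed; a pose out of reach is approached as far as the arm can. A call with a gripper value outside its range is refused whole. The fingers move at their own pace and stop on an object; FORCE is the grip in N (left out, the last holds). Time passes only in rows, so rows that repeat a pose let the fingers close. It gives the time, the measured TCP pose, the force and the opening at its end, in the units of the state.
- read_state(): the state, without advancing time (a new reading comes with each control period).
- capture(name): name is "scene" or "top" or "wrist"; returns (picture, depth): 420x560x3 uint8, red, green, blue; 420x560 float32, mm along the optical axis (not along the pixel's ray), 0 where there is no reading.
- camera_model(name): a dict with "mtx" (3x3 intrinsics, pixels), "world_from_camera" (4x4, takes a point from camera to world coordinates); the wrist camera has in their place "tool_from_camera" (4x4, takes a point from camera to tool coordinates, whose origin is the TCP and whose axes are the flange's). Camera axes: x right, y down, z forward; pixel columns grow to the right and rows downward; lengths in mm; the calibration is good to about 2 mm. A picture is of the moment at which its call begins: read the wrist's pose just before it. camera_model takes no time and is no camera call.
- close_job(): hands the job in, once; it reports no verdict.
Trained networks look in the newest picture that a camera, given by its name, has taken for a name from the list of things; names that differ only in an ending like _2 or _b are one class to them, and where a whole thing is asked for, a point or a joint stands for the part that bears it (a point fixed in the world has none). Each returns a list of dicts, best first, with "conf" (0 to 1); they miss things now and then, are a little off and sometimes report something else, mostly with a low value. They report only what shows in the picture. A call takes as long as a camera call. They do not tell look-alikes from the thing itself.
- find_in(thing, camera): "uv" ([column, row] in pixels, amid what is visible of it).
The state is a dict: "time": time; "q": joint angles; "joint_velocities": joint speeds; "joint_efforts": joint torques, N m; "tcp_pos": TCP position; "tool_rot": TCP orientation; "wrist_force": force on the tool from outside, world axes, zero at the start; "moment": the same for the moment, N m; "width": opening from 0.0 (shut) to 1.0 (fully open).
Only numpy, scipy, OpenCV 4.12 (cv2) and the standard library are available. Lean on these libraries where they do the work, as an engineer would, in place of code of your own. Each camera call takes 0.05 s, during which the arm holds its last target.

TASK

The flat bar in the long drill jig has been drilled. Take the long rectangular drill plate by its upright bar grip, lift it straight up off the jig's two locating pins, keeping it level so that it does not cock and bind, and lay it gently (not dropped) and flat in the middle of the plywood board. Leave the square drill plate with the round knob on its own jig.

Things in the scene. Friction and masses are not known exactly. Their poses are not given: they have to be found in the camera images.
- long_plate: Drill plate to move: bare aluminium, 160 x 80 mm (its x, y), 12 thick, 0.3 to 0.65 kg; on top a black bar grip 50 (x) x 20 (y) mm, 50 tall: pinch across y. Origin: centre of the grip, 25 mm above the plate's top, 37 above its underside; z up. Starts seated in the long jig (origin 62 mm above the table); pins pass through 14 mm holes at x = +-66 mm and stand 18 mm above its top.
- long_jig: Long drill jig, fixed: dark steel base 200 x 110 x 15 mm (its x, y, z), a flat bar on it, two upright 12 mm pins at x = +-66 mm on shoulders that carry the plate's underside 25 mm above the table. Pin tips are 55 mm above the table: the plate is free after 30 mm of lift. Origin: centre of its underside, at table height.
- board_top (a point): Centre of the top face of a bare plywood board, 220 x 200 mm (its x, y), 18 mm thick, fixed flat on the table; z up. The point is 18 mm above the table; the laid-down plate's origin is 37 mm above it.
- square_plate: The other drill plate, to be left: bare aluminium, 100 x 100 mm, 12 thick, with a round black knob of 34 mm diameter, seated on the two pins of a smaller square jig. Origin: in the middle, 37 mm above its underside; the knob's top is 15 mm higher.
Not all that is in view belongs to the job. What is shaped like the long_plate but turquoise is not meant.

How it is judged:
By the outcome, as a careful person would: the job done as asked, in the order asked, and still so for the second after the job is handed in, with the robot touching nothing.
It also fails if it takes over 48 s, if anything falls off the work surface, if the arm or the gripper's body presses on something with over 40 N, if the wrist force passes 120 N, or if a joint passes its speed limit or range.

## Working session

There is one attempt and no reset: what is moved stays moved. The work goes in short steps, Python scripts to look and compute and a shell command to move; the robot and the scene stay as the last step left them, time stands still between calls to the robot, and variables do not carry over. Pictures are saved under pics/ and viewed, and the job is handed in when it is done.

```bash
mkdir -p pics
python3 - <<'E'
from plant import *
import cv2,numpy as np
s=read_state();print(s)
for n in("scene","top","wrist"):
    p,d=capture(n);cv2.imwrite(f"pics/{n}0.png",p[:,:,::-1]);np.savez(f"{n}0.npz",p=p,d=d)
    for t in("long_plate","long_jig","board_top","square_plate"):
        print(n,t,[(r['uv'],round(r['conf'],2)) for r in find_in(t,n)])
    print({k:np.round(v,4).tolist() for k,v in camera_model(n).items() if k!='name'} if True else 0)
E
```

```text
{'time': 0.0, 'q': array([ 1.31800508e+00,  4.23851237e-01,  1.63070731e+00,  2.93264895e-05,
        1.08858809e+00, -1.90118968e-02]), 'joint_velocities': array([-0.00037995, -0.00102252,  0.00090686,  0.00169859, -0.00096771,
        0.00056859]), 'joint_efforts': array([ 1.84657256e-03, -5.57373691e+01, -2.81752092e+01,  1.60513282e-04,
        7.20224722e-03, -7.33264415e-05]), 'tcp_pos': array([144.6209066 , 607.46846783, 230.53239383]), 'tool_rot': array([-3.14003944e+00, -5.54990231e-05,  2.90779964e+00]), 'wrist_force': array([-0.32191679, -0.34227984,  0.04268385]), 'moment': array([ 0.05355473, -0.08405608,  0.00017552]), 'width': 0.9986707053597091}
scene long_plate [([222.6, 299.7], 0.92), ([109.1, 309.5], 0.82), ([188.0, 212.1], 0.59)]
scene long_jig [([228.1, 323.8], 0.73)]
scene board_top [([350.3, 223.7], 0.55)]
scene square_plate [([422.0, 153.5], 0.74)]
{'mtx': [[501.8833, 0.0, 274.821], [0.0, 501.8833, 208.1362], [0.0, 0.0, 1.0]], 'world_from_camera': [[0.7064, 0.6086, -0.3613, 864.8276], [0.7078, -0.6018, 0.3699, -550.6255], [0.0077, -0.5171, -0.8559, 1101.5409], [0.0, 0.0, 0.0, 1.0]]}
top long_plate [([327.0, 273.0], 0.84), ([361.4, 192.7], 0.7), ([425.8, 252.8], 0.7)]
top long_jig [([352.4, 203.6], 0.82), ([360.5, 191.8], 0.72)]
top board_top [([241.2, 172.9], 0.77), ([350.2, 200.9], 0.25)]
top square_plate [([143.8, 168.2], 0.87)]
{'mtx': [[470.5292, 0.0, 281.397], [0.0, 470.5292, 207.2042], [0.0, 0.0, 1.0]], 'world_from_camera': [[0.0147, -0.9927, 0.1193, 290.9868], [-0.9999, -0.0152, -0.0034, -90.1377], [0.0052, -0.1193, -0.9928, 1430.3125], [0.0, 0.0, 0.0, 1.0]]}
wrist long_plate []
wrist long_jig []
wrist board_top []
wrist square_plate []
{'mtx': [[346.9972, 0.0, 275.0292], [0.0, 346.9972, 206.9155], [0.0, 0.0, 1.0]], 'tool_from_camera': [[0.0011, -0.9511, -0.309, 79.515], [1.0, 0.0013, -0.0006, -0.8885], [0.0009, -0.309, 0.9511, -142.4033], [0.0, 0.0, 0.0, 1.0]]}
```

View pics/scene0.png

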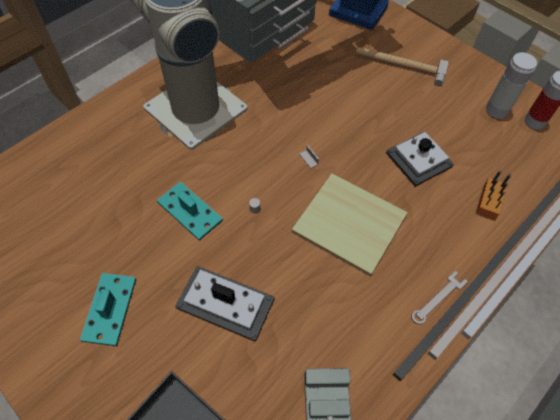

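View pics/top0.png

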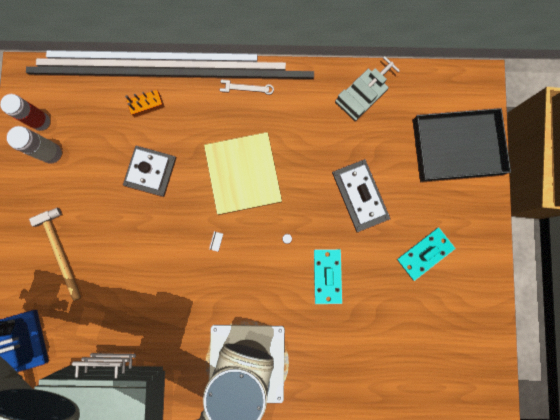

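The long, bare-aluminium plate with a bar grip is at top (361,193), scene (223,298). Candidates that could be mistaken for it are the turquoise plates at top (327,275) and (426,253), and the square plate with the knob at top (145,168). I choose (361,193), then measure it and check it in a crop.

```bash
cat > h.py <<'E'
from plant import *
import cv2,numpy as np
def pts(n,d,us,vs):
    m=camera_model(n);K=np.array(m["mtx"]);T=np.array(m["world_from_camera"])
    z=d[vs,us];P=np.stack([(us-K[0,2])/K[0,0]*z,(vs-K[1,2])/K[1,1]*z,z],-1)
    return P@T[:3,:3].T+T[:3,3]
E
python3 - <<'E'
from h import *
for n,boxL,boxB in(("top",(325,150,395,240),(195,125,290,220)),("scene",(170,260,280,340),(285,170,415,275))):
    f=np.load(n+"0.npz");p,d=f["p"],f["d"]
    hsv=cv2.cvtColor(p,cv2.COLOR_RGB2HSV)
    def sel(b):
        v,u=np.mgrid[b[1]:b[3],b[0]:b[2]];u=u.ravel();v=v.ravel();k=d[v,u]>0;u,v=u[k],v[k]
        return u,v,pts(n,d,u,v),hsv[v,u]
    u,v,P,h=sel(boxL)
    for nm,k in(("plate",(h[:,1]<60)&(h[:,2]>120)&(P[:,2]>25)&(P[:,2]<50)),("grip",(P[:,2]>65)),("jig+plate",(P[:,2]>9)&(P[:,2]<60)&(h[:,1]<70))):
        Q=P[k];r=cv2.minAreaRect(Q[:,:2].astype(np.float32));print(n,nm,k.sum(),r,np.percentile(Q[:,2],[5,50,95]),Q.mean(0))
    u,v,P,h=sel(boxB);k=(P[:,2]>11)&(P[:,2]<30)&(h[:,0]>20)
    Q=P[k];print(n,"board",k.sum(),cv2.minAreaRect(Q[:,:2].astype(np.float32)),Q.mean(0),np.median(h[k],0))
    b=boxL;cr=cv2.resize(p[b[1]:b[3],b[0]:b[2]],None,fx=5,fy=5,interpolation=2);cv2.imwrite(f"pics/c{n}.png",cr[:,:,::-1])
E
```

```text
top plate 1185 ((502.2695007324219, -336.43792724609375), (160.41542053222656, 81.0486068725586), 22.341197967529297) [31.98356914 36.79706972 41.56137859] [ 500.6605787  -335.61185695   36.81466595]
top grip 143 ((501.78778076171875, -336.0644836425781), (49.877281188964844, 20.535669326782227), 22.093137741088867) [69.63307815 85.42011905 90.46043916] [ 500.56972435 -335.10903228   84.33789387]
top jig+plate 2068 ((502.669677734375, -335.76568603515625), (196.93833923339844, 111.15076446533203), 22.507457733154297) [11.86954381 34.31459875 41.60279546] [ 498.72859573 -332.32578364   28.840537  ]
top board 4524 ((565.684814453125, 26.068443298339844), (221.04177856445312, 199.3386993408203), 12.330950736999512) [564.31559819  25.5887116   17.6590912 ] [ 31.  82. 231.]
scene plate 1887 ((500.328369140625, -336.799072265625), (160.67892456054688, 82.29853820800781), 22.312551498413086) [34.55610604 37.86673946 41.21702994] [ 504.13199153 -339.02616474   37.88552649]
scene grip 272 ((501.91595458984375, -338.0542297363281), (49.69338607788086, 20.526044845581055), 21.677492141723633) [68.25153227 86.64759049 90.27029663] [ 504.004801   -339.38159253   84.0944782 ]
scene jig+plate 3719 ((501.1864013671875, -337.5635070800781), (199.70982360839844, 111.01824951171875), 22.37935447692871) [13.35025403 35.77959471 41.88322576] [ 510.27710136 -341.93251965   29.46664973]
scene board 6230 ((550.2073364257812, 86.14827728271484), (219.95314025878906, 329.1691589355469), 12.488656997680664) [567.81198658  24.54882842  18.71957448] [ 32.  55. 166.]
```

View pics/cscene.png

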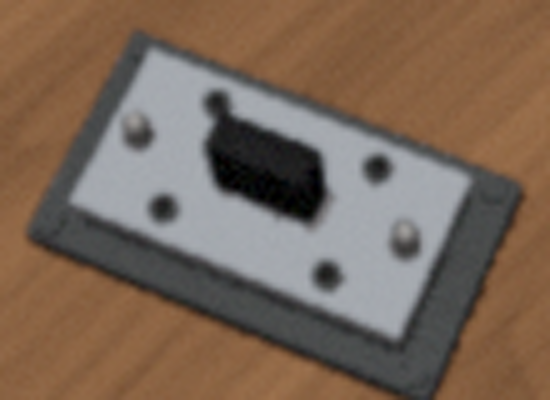

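View pics/ctop.png

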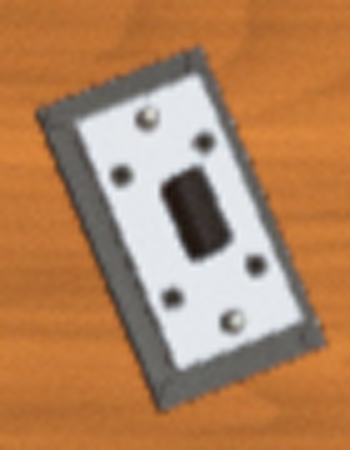

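The crops show bare aluminium, a black bar grip and two pins in holes, so this is the long plate. Both cameras agree on its centre (502,-337) and yaw of 22.2°, with the grip top at about 87 mm. The board is at (565,25) and 12.4°. Next I work out the legs around the base.

```bash
cat >> h.py <<'E'
def rel(x,y,z,yaw,cur=None):
    from scipy.spatial.transform import Rotation as R
    if cur is None:
        s=read_state();p=s["tcp_pos"];r=R.from_euler("xyz",s["tool_rot"])
    else:
        p=np.array(cur[:3]);r=R.from_euler("xyz",[np.pi,0,cur[3]])
    g=R.from_euler("xyz",[np.pi,0,yaw])
    return np.round(np.r_[(r.inv()*g).as_rotvec(),r.inv().apply(np.array([x,y,z])-p)],3).tolist()
E
python3 - <<'E'
from h import *
c=[144.8,608,231.3,2.9078]
for w in([430,430,231,2.2],[580,100,231,1.5],[590,-230,231,.9],[502,-337,220,.388]):
    print(w,rel(*w,cur=c));c=w
E
```

```text
[430, 430, 231, 2.2] [0.0, -0.0, 0.708, -318.678, -107.086, 0.3]
[580, 100, 231, 1.5] [0.0, -0.0, 0.7, -355.079, -72.931, -0.0]
[590, -230, 231, 0.9] [0.0, -0.0, 0.6, -328.466, 33.318, 0.0]
[502, -337, 220, 0.388] [-0.0, -0.0, 0.512, -138.518, -2.421, 11.0]
```

```bash
python3 -m crank '[[0,0,0.04,-16,-5,0,1],[0,0,0.11,-50,-17,0,1],[0,0,0.19,-86,-29,0,1],[0,0,0.27,-122,-41,0,1],[0,0,0.35,-158,-53,0,1],[0,0,0.43,-194,-65,0,1],[0,0,0.51,-230,-77,0,1],[0,0,0.59,-266,-89,0,1],[0,0,0.67,-300,-101,0,1],[0,0,0.708,-319,-107,0,1]]'
python3 -m crank '[[0,0,0.08,-36,-7,0,1],[0,0,0.16,-75,-15,0,1],[0,0,0.24,-114,-23,0,1],[0,0,0.32,-153,-31,0,1],[0,0,0.4,-192,-39,0,1],[0,0,0.48,-231,-47,0,1],[0,0,0.56,-270,-55,0,1],[0,0,0.62,-307,-63,0,1],[0,0,0.68,-338,-69,0,1],[0,0,0.7,-355,-73,0,1]]'
python3 -m crank '[[0,0,0.06,-36,4,0,1],[0,0,0.13,-72,7,0,1],[0,0,0.2,-108,11,0,1],[0,0,0.27,-144,15,0,1],[0,0,0.34,-180,18,0,1],[0,0,0.41,-216,22,0,1],[0,0,0.48,-252,26,0,1],[0,0,0.54,-284,29,0,1],[0,0,0.58,-312,32,0,1],[0,0,0.6,-328,33,0,1]]'
python3 -m crank '[[0,0,0.05,-14,0,1,1],[0,0,0.11,-30,0,2,1],[0,0,0.17,-46,0,3,1],[0,0,0.23,-62,-1,4,1],[0,0,0.29,-78,-1,6,1],[0,0,0.35,-95,-1,7,1],[0,0,0.41,-111,-2,8,1],[0,0,0.47,-126,-2,10,1],[0,0,0.5,-135,-2,11,1],[0,0,0.512,-138.5,-2.4,11,1]]'
python3 - <<'E'
from h import *
s=read_state();print(s["time"],s["tcp_pos"],s["tool_rot"],s["wrist_force"])
p,d=capture("wrist");cv2.imwrite("pics/w1.png",p[:,:,::-1]);np.savez("w1.npz",p=p,d=d)
print(find_in("long_plate","wrist"))
from scipy.spatial.transform import Rotation as R
m=camera_model("wrist");K=np.array(m["mtx"]);T=np.array(m["tool_from_camera"])
v,u=np.mgrid[0:420:2,0:560:2];u=u.ravel();v=v.ravel();k=d[v,u]>0;u,v=u[k],v[k];z=d[v,u]
P=np.stack([(u-K[0,2])/K[0,0]*z,(v-K[1,2])/K[1,1]*z,z],-1)@T[:3,:3].T+T[:3,3]
W=R.from_euler("xyz",s["tool_rot"]).apply(P)+s["tcp_pos"]
h=cv2.cvtColor(p,cv2.COLOR_RGB2HSV)[v,u]
near=np.hypot(W[:,0]-502,W[:,1]+337)<130
for nm,k in(("plate",near&(h[:,1]<60)&(h[:,2]>120)&(abs(W[:,2]-37)<6)),("grip",near&(W[:,2]>65)&(W[:,2]<100)),("griptop",near&(W[:,2]>82)&(W[:,2]<100))):
    Q=W[k];print(nm,k.sum(),cv2.minAreaRect(Q[:,:2].astype(np.float32)),np.median(Q[:,2]))
E
```

```text
time: 1.58
tcp_pos: [433.2, 427.8, 231.5]
tool_rot: [3.141, 0.001, 2.194]
wrist_force: [-0.2, -0.1, 0.1]
width: 1.002
time: 2.42
tcp_pos: [581.5, 96.8, 231.5]
tool_rot: [3.141, 0.0, 1.494]
wrist_force: [-0.4, 0.3, -0.5]
width: 0.998
time: 3.25
tcp_pos: [589.7, -232.6, 231.4]
tool_rot: [3.141, 0.0, 0.896]
wrist_force: [-0.0, -0.3, 0.7]
width: 1.002
time: 4.08
tcp_pos: [501.1, -336.9, 220.1]
tool_rot: [-3.141, 0.0, 0.386]
wrist_force: [0.3, 0.4, 0.5]
width: 1.001
4.0833 [ 501.10423657 -336.94038724  220.11227157] [-3.14115415e+00  3.03340050e-04  3.86407072e-01] [0.30784304 0.43292253 0.46558915]
[{'uv': [278.0, 167.7], 'conf': 0.81}, {'uv': [351.3, 358.7], 'conf': 0.55}]
plate 2797 ((502.13140869140625, -338.37786865234375), (159.77235412597656, 80.26789093017578), 22.479141235351562) 36.749294320259395
grip 369 ((502.802490234375, -338.04425048828125), (49.46331787109375, 19.949193954467773), 22.828277587890625) 86.41280726336777
griptop 352 ((502.802490234375, -338.04425048828125), (49.46331787109375, 19.949193954467773), 22.828277587890625) 86.50375677197403
```

View pics/w1.png

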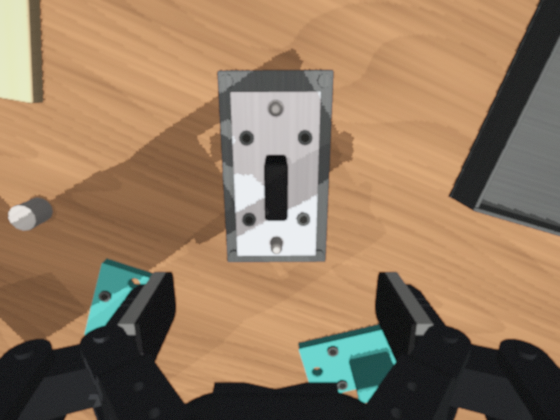

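The wrist view shows the target plate centred at (277,180), pins at (276,108) and (277,245), grip at (276,187). Turquoise plates are at the bottom of the frame. The wrist depth gives (502.3,-337.6) and 22.4°, which agrees within 1–2 mm. I descend.

```bash
python3 -m crank '[[0,0,-0.002,0,0,14,1],[0,0,-0.005,0.5,0.6,36,1],[0,0,-0.005,0.9,1.1,60,1],[0,0,-0.005,0.9,1.1,84,1],[0,0,-0.005,0.9,1.1,106,1],[0,0,-0.005,0.9,1.1,126,1],[0,0,-0.005,0.9,1.1,142,1],[0,0,-0.005,0.9,1.1,153,1],[0,0,-0.005,0.9,1.1,160,1],[0,0,-0.005,0.9,1.1,160,1]]'
python3 -m crank '[[0,0,0,0,0,5,1],[0,0,0,0,0,10,1],[0,0,0,0,0,14,1],[0,0,0,0,0,15,1],[0,0,0,0,0,15,1],[0,0,0,0,0,15,1]]'
python3 - <<'E'
from h import *
p,d=capture("wrist");cv2.imwrite("pics/w2.png",p[:,:,::-1])
E
```

```text
time: 5.02
tcp_pos: [502.8, -336.4, 59.1]
tool_rot: [-3.14, 0.001, 0.394]
wrist_force: [-1.0, 0.0, -0.6]
width: 1.001
time: 5.52
tcp_pos: [503.1, -337.3, 45.5]
tool_rot: [3.141, -0.0, 0.393]
wrist_force: [-0.3, -0.1, 0.2]
width: 0.997
```

View pics/w2.png

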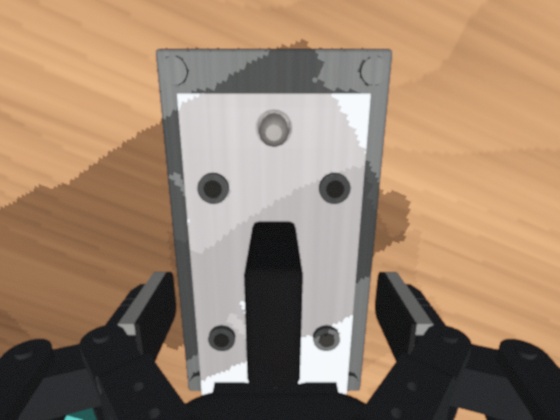

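The grip (columns 246–302) lies midway between the pads (175 and 377), and the tool is square to it. I close with 60 N.

```bash
python3 -m crank '[[0,0,0,0,0,0,-0.2],[0,0,0,0,0,0,-0.4],[0,0,0,0,0,0,-0.5],[0,0,0,0,0,0,-0.6],[0,0,0,0,0,0,-0.7],[0,0,0,0,0,0,-0.8],[0,0,0,0,0,0,-1],[0,0,0,0,0,0,-1],[0,0,0,0,0,0,-1],[0,0,0,0,0,0,-1]]' 60
```

```text
time: 6.4
tcp_pos: [502.9, -337.0, 45.5]
tool_rot: [-3.141, 0.0, 0.393]
wrist_force: [-0.7, 3.8, 4.8]
width: 0.226
```

Gripped: 0.226 of 85 mm is about 19 mm. I lift slowly and watch the force.

```bash
python3 -m crank '[[0,0,0,0,0,-1,-1],[0,0,0,0,0,-2,-1],[0,0,0,0,0,-4,-1],[0,0,0,0,0,-6,-1],[0,0,0,0,0,-8,-1],[0,0,0,0,0,-10,-1],[0,0,0,0,0,-10,-1]]' 80; python3 -c "
from plant import *
s=read_state();print(s['moment'],s['wrist_force'],s['tool_rot'])"
```

```text
time: 6.98
tcp_pos: [503.3, -337.4, 55.8]
tool_rot: [3.141, -0.0, 0.393]
wrist_force: [-0.4, 0.0, -4.5]
width: 0.225
[ 0.01608303  0.00273886 -0.0052519 ] [-0.40889806  0.02148183 -4.53280364] [ 3.14094251e+00 -3.75925736e-04  3.92822129e-01]
```

The force is now just the plate's weight (4.5 N, 0.46 kg), with no side force or moment. I keep lifting straight up.

```bash
python3 -m crank '[[0,0,0,0,0,-3,-1],[0,0,0,0,0,-7,-1],[0,0,0,0,0,-12,-1],[0,0,0,0,0,-18,-1],[0,0,0,0,0,-25,-1],[0,0,0,0,0,-34,-1],[0,0,0,0,0,-46,-1],[0,0,0,0,0,-60,-1],[0,0,0,0,0,-72,-1],[0,0,0,0,0,-80,-1]]'
python3 - <<'E'
from h import *
p,d=capture("scene");cv2.imwrite("pics/s3.png",p[:,:,::-1])
p,d=capture("wrist");cv2.imwrite("pics/w3.png",p[:,:,::-1])
s=read_state();print(s['moment'],s['wrist_force'],s['tool_rot'],s['tcp_pos'])
f=np.load("scene0.npz")
# refine board with scene cam: crop & top cam colour region
for n in("top","scene"):
    f=np.load(n+"0.npz");p,d=f["p"],f["d"];h=cv2.cvtColor(p,cv2.COLOR_RGB2HSV)
    m=((h[...,0]>24)&(h[...,0]<45)&(h[...,1]>30)&(h[...,1]<130)).astype(np.uint8)
    m=cv2.morphologyEx(m,cv2.MORPH_OPEN,np.ones((3,3)))
    N,L,st,ce=cv2.connectedComponentsWithStats(m);i=1+st[1:,4].argmax();v,u=np.nonzero(L==i);k=d[v,u]>0
    P=pts(n,d,u[k],v[k]);P=P[P[:,2]>12];print(n,st[i],cv2.minAreaRect(P[:,:2].astype(np.float32)),P.mean(0))
E
```

```text
time: 7.82
tcp_pos: [503.7, -337.6, 137.6]
tool_rot: [3.14, -0.001, 0.393]
wrist_force: [0.1, -0.5, -4.2]
width: 0.227
[ 0.00196572 -0.00408648  0.00737211] [-0.1645687  -0.08402553 -4.38509667] [ 3.13845621e+00 -1.98469226e-03  3.92823043e-01] [ 504.05857991 -337.91394758  137.53658053]
top [ 205  133   76   81 4555] ((565.1594848632812, 25.775253295898438), (219.04832458496094, 198.11817932128906), 12.438431739807129) [563.93650751  25.65666828  17.79433555]
scene [ 293  175  113   97 5911] ((563.8761596679688, 25.548858642578125), (218.85794067382812, 200.8690948486328), 12.280851364135742) [566.83588616  20.51594967  18.78297512]
```

View pics/s3.png

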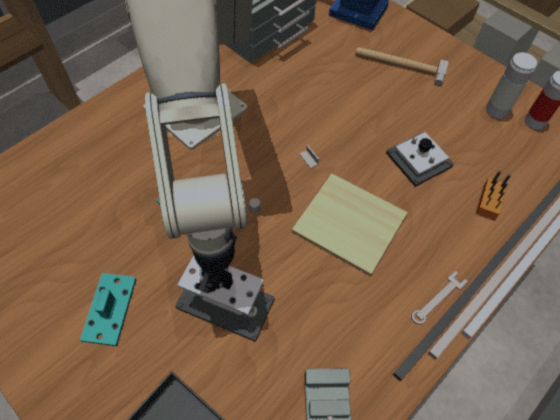

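View pics/w3.png

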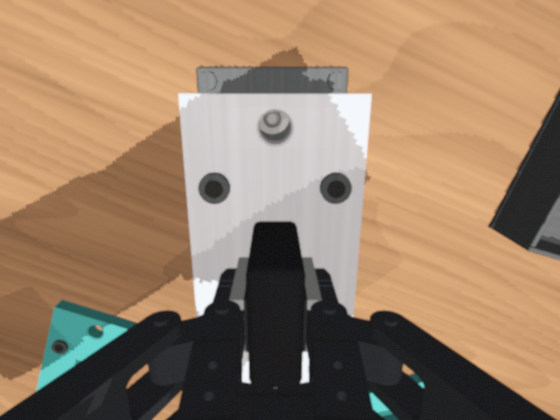

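The plate is off the pins and level. The jig is empty at scene (225,305), and the square plate is untouched. The board centre from both cameras is (565,25.7) at 12.4°. I compute the transfer.

Run:
```python
from h import *
c=[504,-337.8,137.5,.393]
for w in([535,-156,130,.3],[565.5,26,90,.216]):
    print(w,rel(*w,cur=c));c=w
```

```text
[535, -156, 130, 0.3] [0.0, -0.0, 0.093, 98.259, -156.069, 7.5]
[565.5, 26, 90, 0.216] [0.0, -0.0, 0.084, 82.922, -164.858, 40.0]
```

```bash
python3 -m crank '[[0,0,0.003,3,-5,0,-1],[0,0,0.01,9,-14,0,-1],[0,0,0.018,18,-28,0,-1],[0,0,0.028,29,-46,1,-1],[0,0,0.039,41,-65,2,-1],[0,0,0.051,53,-84,3,-1],[0,0,0.063,65,-103,4,-1],[0,0,0.074,77,-122,5,-1],[0,0,0.084,88,-140,6,-1],[0,0,0.093,98,-156,7,-1]]'
python3 -m crank '[[0,0,0.01,10,-20,3,-1],[0,0,0.02,20,-40,7,-1],[0,0,0.03,31,-61,12,-1],[0,0,0.04,42,-83,18,-1],[0,0,0.05,53,-105,24,-1],[0,0,0.06,63,-125,30,-1],[0,0,0.07,71,-141,34,-1],[0,0,0.08,77,-154,38,-1],[0,0,0.084,81,-162,40,-1],[0,0,0.084,83,-165,40,-1]]'
python3 -m crank '[[0,0,0,0,0,0,-1],[0,0,0,0,0,0,-1],[0,0,0,0,0,0,-1]]'
python3 - <<'E'
from h import *
s=read_state();print(s['wrist_force'],s['tool_rot'],s['tcp_pos'])
p,d=capture("wrist");cv2.imwrite("pics/w4.png",p[:,:,::-1])
p,d=capture("scene");cv2.imwrite("pics/s4.png",p[:,:,::-1])
print(rel(565.5,26,42,.216))
E
```

```text
time: 8.75
tcp_pos: [533.1, -153.0, 127.3]
tool_rot: [-3.14, 0.002, 0.3]
wrist_force: [0.3, -0.8, -4.3]
width: 0.222
time: 9.58
tcp_pos: [563.4, 28.4, 87.2]
tool_rot: [-3.141, 0.002, 0.217]
wrist_force: [0.1, -0.8, -4.0]
width: 0.225
time: 9.83
tcp_pos: [564.3, 25.9, 88.4]
tool_rot: [3.141, 0.0, 0.215]
wrist_force: [-0.2, -0.5, -4.5]
width: 0.225
[-0.24220659 -0.45812942 -4.48942876] [3.14144244e+00 3.96549692e-05 2.15192508e-01] [564.34121958  25.93951283  88.44427792]
[0.0, -0.0, -0.001, 1.071, 0.043, 46.521]
```

View pics/w4.png

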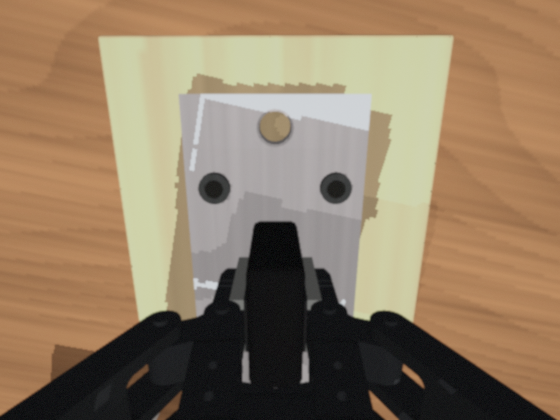

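View pics/s4.png

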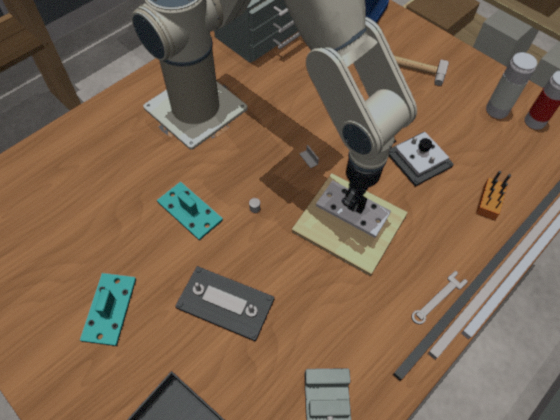

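The plate is square to the board and centred over it (plate columns 180–371, board 100–452). I lower to about 4 mm above contact, then creep down.

```bash
python3 -m crank '[[0,0,0,0,0,4,-1],[0,0,0,0.5,0,10,-1],[0,0,0,1,0,17,-1],[0,0,0,1,0,24,-1],[0,0,0,1,0,31,-1],[0,0,0,1,0,37,-1],[0,0,0,1,0,42,-1],[0,0,0,1,0,45,-1],[0,0,0,1,0,46,-1],[0,0,0,1,0,46,-1]]'
python3 -m crank '[[0,0,0,0,0,0.4,-1],[0,0,0,0,0,0.8,-1],[0,0,0,0,0,1.2,-1],[0,0,0,0,0,1.6,-1],[0,0,0,0,0,2,-1],[0,0,0,0,0,2,-1],[0,0,0,0,0,2,-1]]'
```

```text
time: 10.77
tcp_pos: [565.3, 26.8, 42.0]
tool_rot: [-3.142, 0.0, 0.216]
wrist_force: [0.9, -0.5, -4.5]
width: 0.221
time: 11.35
tcp_pos: [565.4, 26.8, 40.3]
tool_rot: [-3.142, -0.0, 0.216]
wrist_force: [-0.6, 0.2, -3.8]
width: 0.231
```

```bash
python3 -m crank '[[0,0,0,0,0,0.3,-1],[0,0,0,0,0,0.6,-1],[0,0,0,0,0,0.9,-1],[0,0,0,0,0,1.2,-1],[0,0,0,0,0,1.2,-1],[0,0,0,0,0,1.2,-1]]'
python3 -m crank '[[0,0,0,0,0,0.2,-1],[0,0,0,0,0,0.4,-1],[0,0,0,0,0,0.6,-1],[0,0,0,0,0,0.6,-1],[0,0,0,0,0,0.6,-1]]'
```

```text
time: 11.85
tcp_pos: [565.4, 26.8, 39.1]
tool_rot: [-3.142, 0.0, 0.216]
wrist_force: [0.2, 0.0, -3.9]
width: 0.228
time: 12.27
tcp_pos: [565.4, 26.8, 38.6]
tool_rot: [-3.142, -0.0, 0.216]
wrist_force: [-0.0, 0.4, -3.6]
width: 0.222
```

```bash
python3 -m crank '[[0,0,0,0,0,0.2,-1],[0,0,0,0,0,0.4,-1],[0,0,0,0,0,0.4,-1],[0,0,0,0,0,0.4,-1]]'
python3 -m crank '[[0,0,0,0,0,0.2,-1],[0,0,0,0,0,0.4,-1],[0,0,0,0,0,0.4,-1],[0,0,0,0,0,0.4,-1]]'
```

```text
time: 12.6
tcp_pos: [565.4, 26.9, 38.5]
tool_rot: [-3.142, -0.0, 0.216]
wrist_force: [-3.3, 1.4, 5.9]
width: 0.223
time: 12.93
tcp_pos: [565.4, 26.9, 38.5]
tool_rot: [3.142, -0.0, 0.216]
wrist_force: [-4.0, 2.1, 8.9]
width: 0.225
```

The plate is on the board: the force turned positive and z stopped at 38.5, as predicted. I open slowly.

```bash
python3 -m crank '[[0,0,0,0,0,-0.2,-0.6],[0,0,0,0,0,-0.2,-0.5],[0,0,0,0,0,-0.2,-0.4],[0,0,0,0,0,-0.2,-0.3],[0,0,0,0,0,-0.2,-0.1],[0,0,0,0,0,-0.2,0.2],[0,0,0,0,0,-0.2,0.5],[0,0,0,0,0,-0.2,0.8],[0,0,0,0,0,-0.2,0.8],[0,0,0,0,0,-0.2,0.8]]' 20
python3 - <<'E'
from h import *
p,d=capture("wrist");cv2.imwrite("pics/w5.png",p[:,:,::-1])
E
```

```text
time: 13.77
tcp_pos: [565.4, 26.8, 37.9]
tool_rot: [3.142, -0.0, 0.216]
wrist_force: [0.3, -0.2, -0.1]
width: 0.902
```

View pics/w5.png

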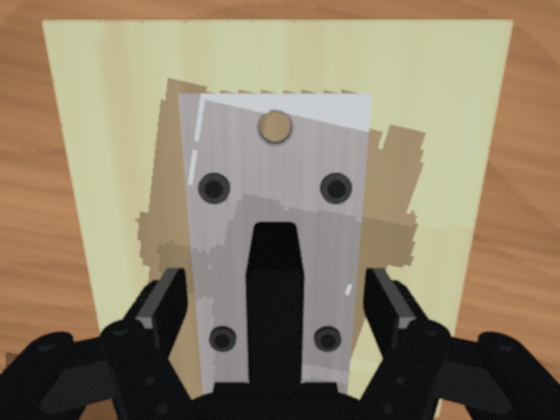

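The fingers are clear of the grip and the plate is flat and undisturbed. I go straight up, then check from above.

```bash
python3 -m crank '[[0,0,0,0,0,-5,0.8],[0,0,0,0,0,-15,0.8],[0,0,0,0,0,-30,0.8],[0,0,0,0,0,-50,0.8],[0,0,0,0,0,-72,0.8],[0,0,0,0,0,-95,0.8],[0,0,0,0,0,-118,0.8],[0,0,0,0,0,-138,0.8],[0,0,0,0,0,-152,0.8],[0,0,0,0,0,-160,0.8]]'
python3 -m crank '[[0,0,0,-10,0,-5,0.8],[0,0,0,-30,0,-10,0.8],[0,0,0,-55,0,-15,0.8],[0,0,0,-80,0,-20,0.8],[0,0,0,-105,0,-20,0.8],[0,0,0,-125,0,-20,0.8],[0,0,0,-140,0,-20,0.8],[0,0,0,-145,0,-20,0.8],[0,0,0,-145,0,-20,0.8],[0,0,0,-145,0,-20,0.8]]'
python3 - <<'E'
from h import *
from scipy.spatial.transform import Rotation as R
s=read_state();print(s["time"],s["tcp_pos"],s["wrist_force"])
p,d=capture("wrist");cv2.imwrite("pics/w6.png",p[:,:,::-1])
m=camera_model("wrist");K=np.array(m["mtx"]);T=np.array(m["tool_from_camera"])
v,u=np.mgrid[0:420,0:560];u=u.ravel();v=v.ravel();k=d[v,u]>0;u,v=u[k],v[k];z=d[v,u]
P=np.stack([(u-K[0,2])/K[0,0]*z,(v-K[1,2])/K[1,1]*z,z],-1)@T[:3,:3].T+T[:3,3]
W=R.from_euler("xyz",s["tool_rot"]).apply(P)+s["tcp_pos"]
h=cv2.cvtColor(p,cv2.COLOR_RGB2HSV)[v,u];near=np.hypot(W[:,0]-565,W[:,1]-26)<150
for nm,k in(("plate",near&(h[:,1]<60)&(abs(W[:,2]-30)<6)),("grip",near&(W[:,2]>70)&(W[:,2]<90)),("board",near&(abs(W[:,2]-18)<5)&(h[:,0]>22)&(h[:,0]<45))):
    Q=W[k];A=np.c_[Q[:,:2]-Q[:,:2].mean(0),np.ones(len(Q))];c=np.linalg.lstsq(A,Q[:,2],rcond=None)[0]
    print(nm,k.sum(),cv2.minAreaRect(Q[:,:2].astype(np.float32)),"z,slopes",c[2],c[:2])
p,d=capture("scene");cv2.imwrite("pics/s6.png",p[:,:,::-1])
E
```

```text
time: 14.65
tcp_pos: [566.4, 26.8, 201.0]
tool_rot: [3.141, -0.004, 0.216]
wrist_force: [-0.1, 1.1, 0.0]
width: 0.901
time: 15.48
tcp_pos: [424.1, -4.3, 218.0]
tool_rot: [3.142, -0.001, 0.216]
wrist_force: [0.7, 0.1, 0.4]
width: 0.904
15.4833 [424.06424649  -4.26337822 217.99479   ] [0.68305326 0.05188871 0.35221384]
plate 8723 ((531.134033203125, 18.118423461914062), (89.59557342529297, 80.34382629394531), 12.552791595458984) z,slopes 29.835648364682147 [-0.00091517 -0.00080219]
grip 1031 ((551.8636474609375, 22.75945472717285), (24.192386627197266, 19.3476619720459), 11.715437889099121) z,slopes 79.13191878225867 [0.06243182 0.01346513]
board 15528 ((518.0560913085938, 14.438560485839844), (122.17475891113281, 199.0164031982422), 12.409775733947754) z,slopes 17.655160008941625 [ 6.37842935e-05 -8.01584266e-04]
```

View pics/w6.png

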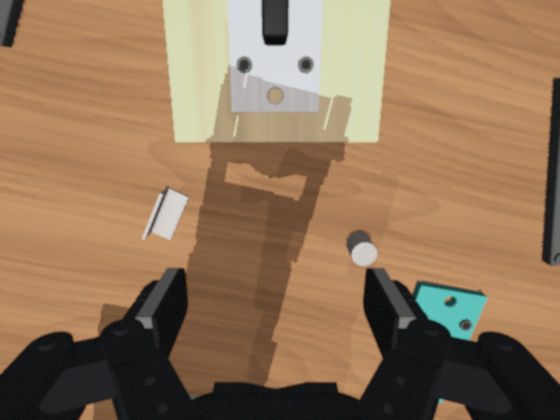

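View pics/s6.png

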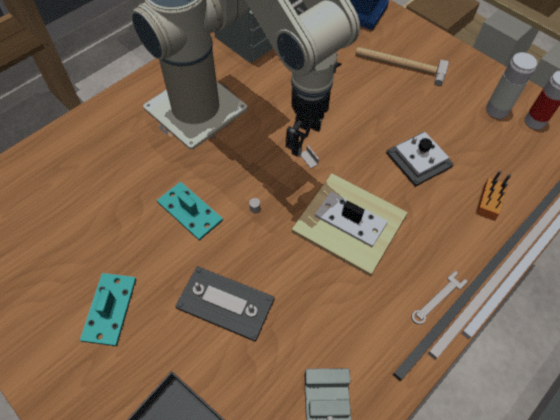

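```bash
python3 -c "
from plant import *
print(close_job())"
```

```text
the job is handed in; nothing more can be done
None
```

The long aluminium drill plate is lying flat in the middle of the plywood board, and I handed the job in at about 15.6 s of the 48 s allowed.

- **Lift:** I took the plate by its bar grip and lifted it straight up off the pins. It stayed level, and readings during the lift showed only its weight (about 4.5 N).
- **Laying down:** I turned it square to the board and lowered it in sub-millimetre steps. It touched at the expected height, with about 9 N of contact force, before I released it.
- **Position check:** The wrist camera's depth put the plate's top at 29.8 mm against 30 mm expected, with a slope of about 0.001. Its centre came out at about (565.5, 25.7) and the board's at about (565.8, 24.9). Only part of the plate was in that view, so both centres are worked out from the near edges and the known sizes.
- **Rest of the scene:** The square plate is still on its jig, and both turquoise plates look undisturbed. The gripper is well clear of everything.

No check failed or disagreed beyond the 1–2 mm calibration error.

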